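# Refit the drip grate on its locating pins

### The arm

A 6-joint arm with a two-finger parallel gripper is mounted at the origin on the work surface. World frame = base frame: x ahead of the robot, y to its left, z up, the work surface at z = 0. Lengths are in m, angles in rad, forces in N, time in s.
With the tool pointing down it reaches from about 0.375 to 0.925 m from the base axis. Payload 5.7 kg.
Tool frame: the origin (TCP) lies midway between the tips of the shut fingers; the grasp point (between the pads) lies 19 mm behind it; z points along the fingers, x is the direction in which the jaws open and shut, and the axes are right-handed (so a half turn about z gives the same grasp; the last joint's range is limited). The gripper opens to 88 mm and grips with 3 to 60 N. Pads are 20 mm wide; open, the fingers measure 115 mm over their backs; the gripper's body (75 mm by 178 mm) begins 61 mm behind the grasp point.
Start: joints at [0.994, 0.359, 1.51, -0, 1.272, -0.115], TCP at [0.267, 0.537, 0.223] pointing down, gripper open.
Joint ranges: [-2.97, 2.97], [-1.01, 2.36], [0.21, 2.38], [-0.96, 4.11], [0.2, 2.71], [-2.98, 2.98]. Speed limits (rad/s): [2.39, 2.39, 3.14, 3.14, 3.14, 3.14].

### API

Orientations are given as a unit quaternion [x, y, z, w].
In Python, from bench import move_ptp, servo_line, goto_joints, move_gripper, sleep, inverse_kinematics, capture, PlanningError, close_job, spot_in, silhouettes, current_clock, current_joint_pos, current_qvel, current_joint_torque, current_position, current_orientation, current_force, current_torque, current_finger_gap gives the robot as it stands. Calls block until the motion is done:
- move_ptp(position, orientation): joint-space move of the TCP to a pose.
- servo_line(position, orientation=None, rate=0.15, contact_N=None): straight line of the TCP; orientation=None keeps the orientation; rate is the mean speed in m/s. With contact_N (N) it stops when the force on the tool has changed by that much, and returns True; else False.
- goto_joints(angles): joint-space move.
- move_gripper(opening): finger opening in m; the grip force is fixed at half the most; returns when the fingers have stopped.
- sleep(seconds).
- inverse_kinematics(position, orientation): joint angles nearest the present ones, or None.
- capture(name): name is "side" or "top" or "wrist"; returns a dict with "image" (480x640x3 uint8, blue, green, red), "range_z" (480x640 float32, m along the optical axis (not along the pixel's ray), 0 where there is no reading), "intrinsics" (3x3 intrinsics, pixels), "k1" (the pictures are not rectified: a ray, as slopes to the right and down, at radius r is drawn at 1 + k1 r^2 times it, then the intrinsics apply), "R" (3x3) and "t" (3): a world point X has camera coordinates R X + t. Camera axes: x right, y down, z forward; pixel columns grow to the right and rows downward; lengths in m; the calibration is good to about 2 mm. A picture is of the moment at which its call begins.
A pose or a line that the arm cannot do raises PlanningError and nothing moves.
- close_job(): hands the job in, once; it reports no verdict.
Trained networks look in the newest picture that a camera, given by its name, has taken for a name from the list of things; names that differ only in an ending like _2 or _b are one class to them, and where a whole thing is asked for, a point or a joint stands for the part that bears it (a point fixed in the world has none). Each returns a list of dicts, best first, with "conf" (0 to 1); they miss things now and then, are a little off and sometimes report something else, mostly with a low value. They report only what shows in the picture. A call takes as long as a camera call. They do not tell look-alikes from the thing itself.
- spot_in(camera, query): "xy" ([column, row] in pixels, amid what is visible of it).
- silhouettes(camera, query): "region" (480x640 bool, what is visible of it) and "xy" ([column, row] in pixels, amid what is visible of it).
Readings, each from a call of its own:
- current_clock(): time.
- current_joint_pos(): joint angles.
- current_qvel(): joint speeds.
- current_joint_torque(): joint torques, N m.
- current_position(): TCP position.
- current_orientation(): TCP orientation.
- current_force(): force on the tool from outside, world axes, zero at the start.
- current_torque(): the same for the moment, N m.
- current_finger_gap(): finger opening in m.
Only numpy, scipy, OpenCV 4.12 (cv2) and the standard library are available. Lean on these libraries where they do the work, as an engineer would, in place of code of your own. Each camera call takes 0.05 s, during which the arm holds its last target. There are 200 camera calls.

### The job

The grate of the drip tray at the coffee station has been taken off for cleaning and lies on the counter. Refit it on the tray: work it about gently, without forcing it, until its two holes drop over the tray's two locating pins and it lies fully down and flush on the tray, then let go of it. Leave the mug, the creamer and the jar where they stand.

Things in the scene. Friction and masses are not known exactly. Their poses are not given: they have to be found in the camera images.
- grate: Drip grate, loose: a flat aluminium plate 140 mm (x) by 180 mm (y), 5 mm thick, 0.26 to 0.46 kg. Dark slits are only surface marks. Two round through holes, 11.5 mm in diameter, at x = 0, y = -55 and +55 mm. Half a turn about z makes no difference. Origin: centre of the underside, z up.
- grate_grip (a point): Middle of the grate's grip, 27 mm above the plate's underside and 22 mm above its top face. The grip is a solid upright bar at the plate's centre, 12 mm (x) by 50 mm (y), standing 32 mm high on the plate. Same axes as the grate.
- tray: Fixed steel drip tray: an open basin 240 mm long (y) and 170 mm deep (x = -80 to +90 mm), origin at the underside, on the counter. Two ledges along y, at x = -80 to -60 and +50 to +70 mm, tops 35 mm above the counter, carry the grate. End walls are lower (30 mm). Keep contact between grate and tray or pins gentle, under 30 N.
- tray_seat (a point): Centre of the tray at the height of its ledges, 35 mm above the tray's origin: the grate's underside lies at this height when home. Same axes as the tray.
- tray_rail (a point): Back rail of the tray, a straight upright fence along its far (+x) side: this point is mid-length on the top edge of its inner face, at x = +71.5 mm from tray_seat and 19 mm above the ledges. When the grate's far edge lies along the rail, from touching to 1 mm short of it, its holes are in line with the pins front to back.
- pin_span (a point): Middle of the RANGE of the pins, not the pins: x = +1 mm, y = 0 from tray_seat, at the height of the pin tops, 8 mm above the ledges. Two upright 9 mm steel pins with flat tops, 110 mm apart along y, on a dark bar in the basin. The bar is clamped fast up to 20 mm to either side along y: the pins' true midpoint is there, not reported, to be felt or seen.
- cup: White mug, 76 mm across, 65 mm high, bystander; origin at the centre of its underside.
- creamer: Steel cup, 72 mm across, 85 mm high, bystander; origin at the centre of its underside.
- syrup: Amber glass jar, 64 mm across, 90 mm high, bystander; origin at the centre of its underside.
Mind the look-alikes: they are no part of the job. Leave any brown look-alike of the grate alone.

How it is judged:
By the outcome, as a careful person would: the job done as asked, in the order asked, and still so for the second after the job is handed in, with the robot touching nothing.
It also fails if it takes over 72 s, if anything falls off the work surface, if the arm or the gripper's body presses on something with over 40 N, if the wrist force passes 120 N, or if a joint passes its speed limit or range.

## Working session

There is one attempt and no reset: what is moved stays moved. The work goes in short steps, each a Python script; the robot and the scene stay as the last script left them, time stands still between calls to the robot, and variables do not carry over. Pictures are saved under pics/ and viewed, on a budget of 10 in all, crops included, one or two more only if the job needs it, and the job is handed in when it is done.

```bash
mkdir -p pics; cat > h.py <<'E'
import numpy as np, cv2
from bench import *
def ray(c,px):
    K=np.array(c["intrinsics"]);d=np.array([(px[0]-K[0,2])/K[0,0],(px[1]-K[1,2])/K[1,1]])
    s=d.copy()
    for _ in range(20): s=d/(1+c["k1"]*(s@s))
    return s
def world(c,px,z=None):
    s=ray(c,px);R=np.array(c["R"]);t=np.array(c["t"])
    o=-R.T@t;v=R.T@np.array([s[0],s[1],1.])
    if z is None:
        return o+v*float(c["range_z"][int(round(px[1])),int(round(px[0]))])
    return o+v*(z-o[2])/v[2]
def cloud(c,mask):
    ys,xs=np.nonzero(mask&(c["range_z"]>0))
    K=np.array(c["intrinsics"]);d=np.stack([(xs-K[0,2])/K[0,0],(ys-K[1,2])/K[1,1]],1);s=d.copy()
    for _ in range(20): s=d/(1+c["k1"]*(s**2).sum(1,keepdims=True))
    Z=c["range_z"][ys,xs]
    P=np.c_[s*Z[:,None],Z]
    return (P-np.array(c["t"]))@np.array(c["R"])
def quat(th):  # tool down, jaw axis (tool x) at angle th from world x
    return [np.cos(th/2),np.sin(th/2),0.,0.]
E
python3 - <<'E'
from h import *
for n in("top","side"):
    c=capture(n);cv2.imwrite(f"pics/{n}1.png",c["image"])
    print(n,-np.array(c["R"]).T@c["t"])
    for q in("grate","grate_grip","tray","cup","creamer","syrup"):
        for s in silhouettes(n,q)[:3]:
            P=cloud(c,s["region"]);print(q,round(s["conf"],2),np.round(s["xy"]),s["region"].sum(),np.round(np.median(P,0),3) if len(P) else None, np.round(P.min(0),3),np.round(P.max(0),3))
print(current_position(),current_orientation(),current_clock())
E
```

```text
top [0.47887277 0.09897853 1.02017429]
grate 0.68 [163. 174.] 6467 [0.746 0.393 0.005] [ 0.642  0.296 -0.003] [0.858 0.495 0.042]
grate 0.62 [257. 280.] 7367 [0.542 0.205 0.005] [ 0.454  0.104 -0.005] [0.633 0.307 0.04 ]
grate_grip 0.97 [163. 174.] 6443 [0.745 0.393 0.005] [ 0.64   0.296 -0.003] [0.858 0.495 0.042]
grate_grip 0.6 [258. 282.] 7226 [0.541 0.205 0.005] [ 0.454  0.104 -0.005] [0.63  0.308 0.04 ]
tray 0.89 [458. 283.] 11987 [ 0.535 -0.164  0.008] [ 0.421 -0.312 -0.004] [ 0.654 -0.027  0.057]
cup 0.62 [359. 161.] 1761 [0.767 0.017 0.02 ] [ 0.72  -0.022 -0.003] [0.795 0.085 0.068]
creamer 0.84 [273. 160.] 1408 [0.755 0.175 0.042] [ 0.709  0.139 -0.005] [0.806 0.216 0.088]
syrup 0.91 [444. 172.] 1298 [ 0.73  -0.129  0.087] [ 0.706 -0.178 -0.002] [ 0.786 -0.105  0.093]
side [0.38158232 0.70230027 0.56777631]
grate 0.83 [344. 332.] 8800 [0.538 0.219 0.005] [ 0.453  0.094 -0.002] [0.632 0.309 0.039]
grate 0.59 [153. 382.] 10992 [0.738 0.402 0.005] [ 0.639  0.295 -0.003] [0.864 0.495 0.039]
grate_grip 0.81 [156. 382.] 10848 [0.738 0.402 0.005] [ 0.64   0.295 -0.003] [0.86  0.495 0.039]
grate_grip 0.64 [341. 333.] 8508 [0.538 0.219 0.005] [ 0.455  0.094 -0.002] [0.631 0.309 0.039]
tray 0.74 [413. 207.] 6565 [ 0.532 -0.144  0.018] [ 0.423 -0.305 -0.   ] [ 0.649 -0.028  0.058]
cup 0.58 [271. 215.] 1965 [0.754 0.033 0.043] [ 0.719 -0.053 -0.002] [0.82  0.084 0.068]
creamer 0.59 [237. 257.] 2375 [0.739 0.184 0.06 ] [ 0.709  0.064 -0.001] [0.851 0.21  0.088]
syrup 0.62 [313. 179.] 1426 [ 0.731 -0.117  0.056] [ 0.708 -0.27  -0.002] [ 0.819 -0.104  0.093]
[0.26733945 0.53711969 0.22263514] [ 8.50158162e-01  5.26527394e-01 -3.95293965e-05  2.40597485e-05] 0.7
```

View pics/top1.png

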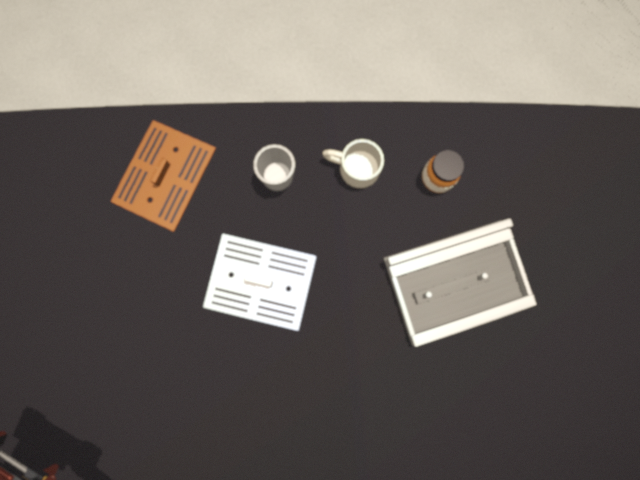

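View pics/side1.png

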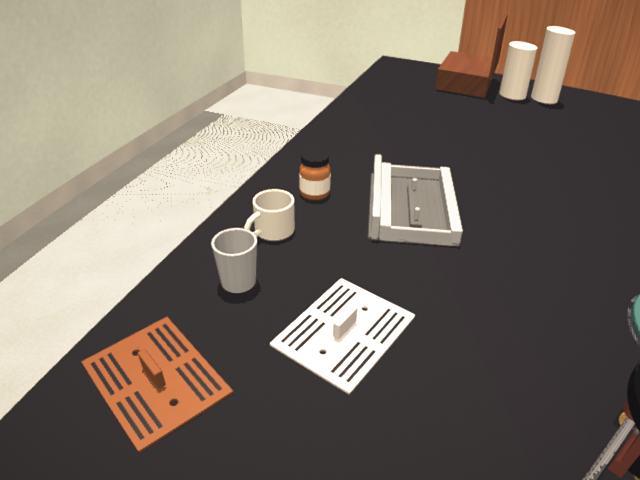

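The top view shows the aluminium grate at about (260,282), with its grip along the image row. The tray is at about (460,283), its rail runs from (388,262) to (512,224), and the pins are at (429,295) and (485,276). The side view agrees. The brown look-alike at (163,174) stays out of it.

Next I'll look from the wrist camera over the tray, then over the grate.

```bash
python3 - <<'E'
from h import *
c=capture("top")
a,b=world(c,(429,295),.043),world(c,(485,276),.043);print("pins",a,b,np.linalg.norm(a-b))
d=a-b;ty=np.arctan2(d[1],d[0])-np.pi/2;print("tray yaw",ty)
s=min(silhouettes("top","grate"),key=lambda s:abs(s["xy"][0]-258)+abs(s["xy"][1]-281))
P=cloud(c,s["region"]);G=P[P[:,2]>.025];print(len(G),G.mean(0))
(ce,sz,an)=cv2.minAreaRect(P[:,:2].astype(np.float32)*1000);print("rect",ce,sz,an)
# look at tray
m=(a+b)/2
for th in(ty,ty+np.pi,ty-np.pi):
    print(th,inverse_kinematics([m[0],m[1],.35],quat(th)))
move_ptp([m[0]-.03,m[1],.33],quat(ty))
w=capture("wrist");cv2.imwrite("pics/w1.png",w["image"]);np.save("pics/w1.npy",w,allow_pickle=True)
print(current_clock(),-np.array(w["R"]).T@w["t"],np.array(w["R"]))
E
```

```text
pins [ 0.51102995 -0.10180563  0.043     ] [ 0.5431363  -0.20676231  0.043     ] 0.10975756345573363
tray yaw 0.29686172435531377
185 [0.54223264 0.20551624 0.03616333]
rect (542.2409057617188, 206.7266845703125) (185.03062438964844, 144.097412109375) 76.52210998535156
0.29686172435531377 [-4.10544697e-01  1.93893949e-01  1.42941614e+00 -4.44089210e-16
  1.51828256e+00 -7.07406421e-01]
3.438454377945107 [-4.10544697e-01  1.93893949e-01  1.42941614e+00 -4.44089210e-16
  1.51828256e+00  2.43418623e+00]
-2.8447309292344793 [-4.10544697e-01  1.93893949e-01  1.42941614e+00 -4.44089210e-16
  1.51828256e+00  2.43418623e+00]
3.4583 [ 0.47450268 -0.0771138   0.49123669] [[ 0.95619719  0.29272169  0.00097405]
 [ 0.27983957 -0.91508301  0.29036684]
 [ 0.08588801 -0.27737538 -0.95691491]]
```

View pics/w1.png

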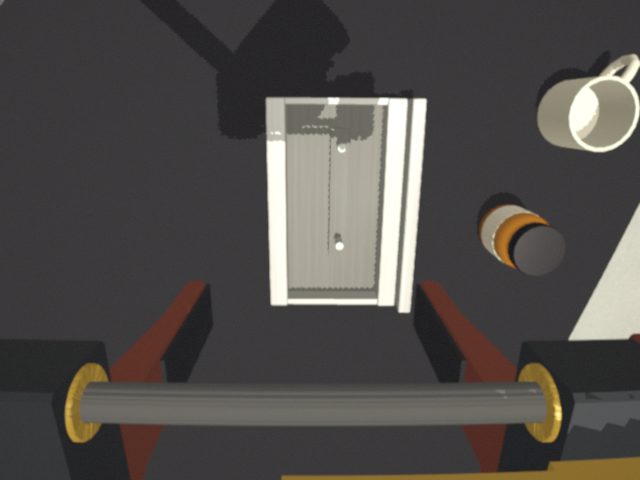

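The wrist view shows the pins at (342,148) and (339,246), with the rail along columns 400–425. I'll refine the pins and rail, then look at the grate close up.

```bash
cat > m.py <<'E'
from h import *
def blob(c,p,dark=False,r=6,z=.043):
    g=cv2.cvtColor(c["image"],cv2.COLOR_BGR2GRAY).astype(float);x0,y0=p
    W=g[y0-r:y0+r+1,x0-r:x0+r+1]; W=(W.max()-W) if dark else W-W.min()
    W=np.where(W>.5*W.max(),W,0);yy,xx=np.mgrid[-r:r+1,-r:r+1]
    q=(x0+(W*xx).sum()/W.sum(),y0+(W*yy).sum()/W.sum())
    return q,world(c,q,z)
E
python3 - <<'E'
from m import *
c=np.load("pics/w1.npy",allow_pickle=True).item()
(q1,a),(q2,b)=blob(c,(342,148),r=5),blob(c,(339,246),r=5)
print(q1,q2,a,b,np.linalg.norm(a-b));d=a-b;print("pin yaw",np.arctan2(d[1],d[0])-np.pi/2)
M=np.zeros((480,640),bool);M[95:312,260:430]=1
P=cloud(c,M);R=P[P[:,2]>.047]
vx,vy,x,y=cv2.fitLine(R[:,:2].astype(np.float32),cv2.DIST_HUBER,0,1e-4,1e-4).ravel()
yaw=np.arctan2(vy,vx);yaw=(yaw-np.pi/2+np.pi/2)%np.pi-np.pi/2;print("rail yaw",yaw,len(R),R[:,2].max())
u=np.array([np.cos(yaw),np.sin(yaw)]);v=np.array([-u[1],u[0]])
L=P[(P[:,2]>.031)&(P[:,2]<.039)]
for n,Q in(("rail",R),("ledge",L)):
    print(n,np.percentile(Q[:,:2]@u,[1,5,50,95,99]),np.percentile(Q[:,:2]@v,[1,50,99]))
lo=L[:,:2]@u;mid=np.median(lo)
for s in(lo<mid-.03,lo>mid+.03):print("ledgepart",np.percentile(lo[s],[1,50,99]) if s.any() else None,np.median(L[s][:,2]) if s.any() else 0)
print("pins in tray uv",a[:2]@u,a[:2]@v,b[:2]@u,b[:2]@v)
gy=np.deg2rad(76.52-90);
move_ptp([.542,.206+.0,.30],quat(gy))
w=capture("wrist");cv2.imwrite("pics/w2.png",w["image"]);np.save("pics/w2.npy",w,allow_pickle=True)
print(current_clock())
E
```

```text
(np.float64(341.0930121250798), np.float64(148.99633056796426)) (np.float64(339.09410169491525), np.float64(245.90413559322033)) [ 0.5150946  -0.10456078  0.043     ] [ 0.54670209 -0.20845037  0.043     ] 0.10859134915190088
pin yaw 0.29534327674289607
rail yaw 0.3101766 3339 0.3518687784688942
rail [0.47119301 0.4715714  0.53346884 0.54147944 0.54296975] [-0.44029665 -0.29793313 -0.20846958]
ledge [0.37660956 0.37900035 0.506696   0.52674086 0.52965411] [-0.44025902 -0.31104759 -0.20567483]
ledgepart [0.37589627 0.3870723  0.42385295] 0.034294960539625545
ledgepart None 0
pins in tray uv 0.4585993669498572 -0.2567917963481084 0.4569886536424538 -0.3653712003191276
4.875
```

View pics/w2.png

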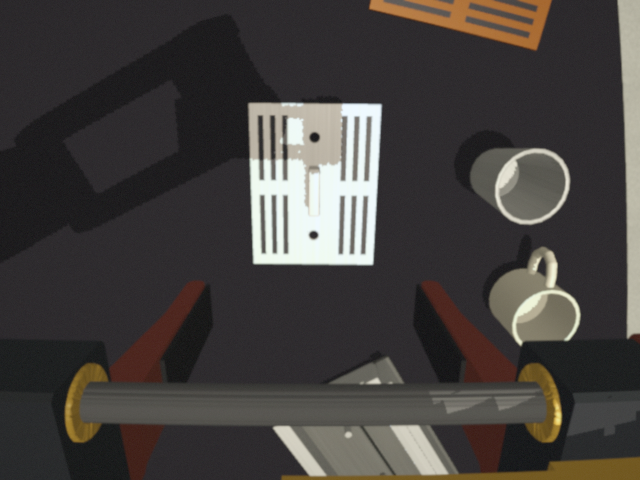

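The wrist view of the grate shows the holes at (314,137) and (314,235) and the grip at (314,190), with the jaws aligned to it. I'll measure these, then grasp and lift.

```bash
python3 - <<'E'
from m import *
c=np.load("pics/w1.npy",allow_pickle=True).item()
M=np.zeros((480,640),bool);M[95:312,260:430]=1
P=cloud(c,M);P=P[P[:,2]<.06];R=P[P[:,2]>.049]
vx,vy,x,y=cv2.fitLine(R[:,:2].astype(np.float32),cv2.DIST_HUBER,0,1e-4,1e-4).ravel()
yaw=(np.arctan2(vy,vx))%np.pi-np.pi/2;print("rail yaw",yaw,len(R))
u=np.array([np.cos(yaw),np.sin(yaw)]);v=np.array([-u[1],u[0]])
L=P[(P[:,2]>.032)&(P[:,2]<.038)]
for n,Q in(("rail",R),("ledge",L)):
    print(n,np.percentile(Q[:,:2]@u,[1,5,50,95,99]),np.percentile(Q[:,:2]@v,[1,50,99]),np.median(Q[:,2]))
print(np.histogram(L[:,:2]@u,np.arange(.37,.56,.01)))
c=np.load("pics/w2.npy",allow_pickle=True).item()
(q1,a),(q2,b)=blob(c,(314,137),True,6,.005),blob(c,(314,235),True,6,.005)
d=a-b;gy=np.arctan2(d[1],d[0])-np.pi/2;m=(a+b)/2
print("holes",q1,q2,a,b,np.linalg.norm(d),gy,m)
M=np.zeros((480,640),bool);M[95:270,240:390]=1
P=cloud(c,M);G=P[(P[:,2]>.03)&(P[:,2]<.045)];print("grip",G.mean(0),len(G))
(ce,sz,an)=cv2.minAreaRect(P[(abs(P[:,2]-.005)<.0025)][:,:2].astype(np.float32)*1000);print(ce,sz,an)
print("TCP",current_position())
E
```

```text
rail yaw 0.29323423 2821
rail [0.53353036 0.53396856 0.54003258 0.54668099 0.5475388 ] [-0.43153859 -0.30388311 -0.19924227] 0.0533219772659079
ledge [0.38256672 0.38424279 0.51252014 0.5312266  0.5339378 ] [-0.43214169 -0.30305931 -0.19807341] 0.03436968250855879
(array([   0, 1429, 1843,  399,    0,    0,    0,    0,    9,    9,    0,
          0,    0,    0, 1464, 1808,  591,    0,    0]), array([0.37, 0.38, 0.39, 0.4 , 0.41, 0.42, 0.43, 0.44, 0.45, 0.46, 0.47,
       0.48, 0.49, 0.5 , 0.51, 0.52, 0.53, 0.54, 0.55, 0.56]))
holes (np.float64(314.1385554425229), np.float64(136.93631739572737)) (np.float64(313.1764953664701), np.float64(234.61394271272115)) [0.55763037 0.25734435 0.005     ] [0.53101118 0.15092809 0.005     ] 0.10969503826088459 -0.24511245026860573 [0.54432078 0.20413622 0.005     ]
grip [0.54414593 0.20460793 0.03589538] 556
(550.0426635742188, 202.49607849121094) (180.21768188476562, 152.76995849609375) 75.9042739868164
TCP [0.5423036  0.20506917 0.30013325]
```

```bash
python3 - <<'E'
from m import *
q=quat(-.2455)
servo_line([.5443,.2042,.06],q,rate=.2)
print("contact",servo_line([.5443,.2042,.010],q,rate=.06,contact_N=6),current_position(),current_force())
move_gripper(0.0)
print("gap",current_finger_gap(),current_position(),current_force())
servo_line([.5443,.2042,.13],q,rate=.12)
print("lifted",current_finger_gap(),current_force(),current_torque())
y=.2945;u=np.array([np.cos(y),np.sin(y)]);v=np.array([-u[1],u[0]])
p=u*.4627+v*-.3039;print(p)
move_ptp([p[0],p[1],.13],quat(y))
servo_line([p[0],p[1],.075],rate=.1)
w=capture("wrist");cv2.imwrite("pics/w3.png",w["image"]);np.save("pics/w3.npy",w,allow_pickle=True)
print(current_position(),current_force(),current_torque(),current_finger_gap(),current_clock())
E
```

```text
contact False [0.54457218 0.20428173 0.01019989] [-0.36251938 -0.29478805 -0.07778109]
gap 0.011335040740051365 [0.54399274 0.20421948 0.00997986] [-1.12952872  0.7271785   0.44743058]
lifted 0.01219637199785173 [ 0.20992541 -0.7534836  -3.2231613 ] [-0.05964074  0.10431104  0.03911199]
[ 0.53099    -0.15651236]
[ 0.53161775 -0.15652619  0.07554002] [-0.33011089 -0.04780964 -3.6956159 ] [-0.01373077  0.03092521 -0.0033944 ] 0.011777312613167678 11.6083
```

View pics/w3.png

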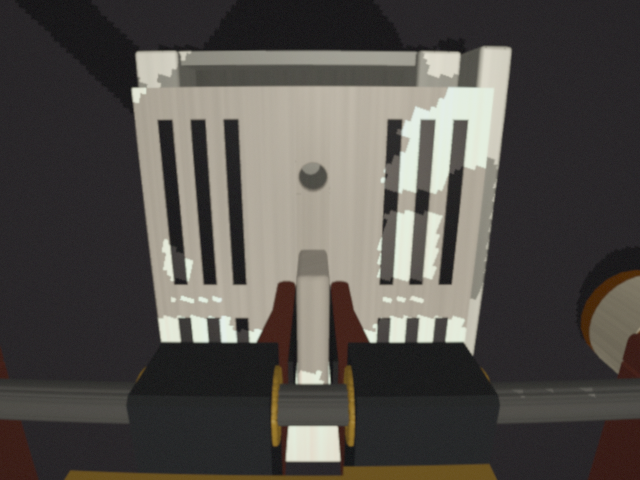

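The pin shows through the far hole at about (313,170), at the hole's upper edge. I'll lower it close to the pins, look again and measure it there.

```bash
python3 - <<'E'
from m import *
p=np.array(current_position())
print(servo_line([.53099,-.15651,.0575],quat(.2945),rate=.06,contact_N=4),current_position(),current_force())
w=capture("wrist");np.save("pics/w4.npy",w,allow_pickle=True)
im=w["image"];cv2.imwrite("pics/w4.png",cv2.resize(im[130:250,250:380],None,fx=5,fy=5,interpolation=cv2.INTER_CUBIC))
print(current_clock())
E
```

```text
True [ 0.53209098 -0.15714575  0.06181542] [-1.11702269 -0.4196971   9.59933299]
11.95
```

View pics/w4.png

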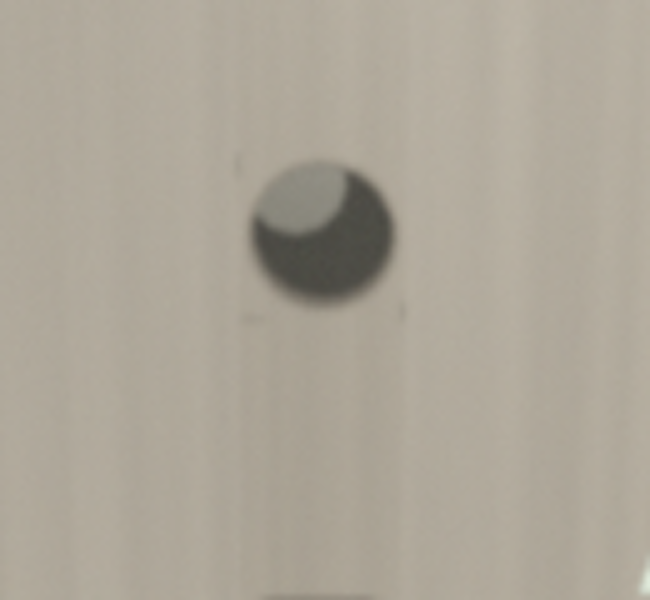

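The far hole, centred at (314.6,176.4), shows the pin centred near (309,167), so the grate is too far toward +x and slightly toward -y. The stop height of about 52 mm means it touched the top of the rail. I'll lift it, correct from this picture and look again.

```bash
cat >> m.py <<'E'
Y=.2945;U=np.array([np.cos(Y),np.sin(Y)]);V=np.array([-U[1],U[0]])
def tuv():
    p=np.array(current_position());return p[:2]@U,p[:2]@V,p[2]
def go(u,v,z,**k):
    p=U*u+V*v;return servo_line([p[0],p[1],z],quat(Y),**k)
E
python3 - <<'E'
from m import *
w=np.load("pics/w4.npy",allow_pickle=True).item()
pin=world(w,(309,167),.043);h=world(w,(314.6,176.4),.0568);e=(pin-h)[:2]
du,dv=e@U,e@V;print("du dv",du,dv,tuv())
u,v,z=tuv()
go(u,v,.068,rate=.05)
u,v=u+du,v+dv
go(u,v,.068,rate=.05);print(current_force(),current_torque())
print(go(u,v,.0575,rate=.03,contact_N=4),tuv(),current_force())
w=capture("wrist");np.save("pics/w5.npy",w,allow_pickle=True)
cv2.imwrite("pics/w5.png",cv2.resize(w["image"][130:250,250:380],None,fx=5,fy=5,interpolation=cv2.INTER_CUBIC))
print(current_clock(),current_orientation())
E
```

```text
du dv -0.002318581929535402 0.001978719211852067 (np.float64(0.46371194154775414), np.float64(-0.3048339843696141), np.float64(0.062290278624847165))
[ 0.02211103  0.565882   -1.89212255] [ 0.02314415  0.03068281 -0.00683354]
False (np.float64(0.4612461095159896), np.float64(-0.30275159809587676), np.float64(0.0571875730961454)) [ 1.06289853 -0.18326653 -2.1318196 ]
13.025 [ 9.89180248e-01  1.46705236e-01 -9.26588717e-05 -5.45956624e-05]
```

View pics/w5.png

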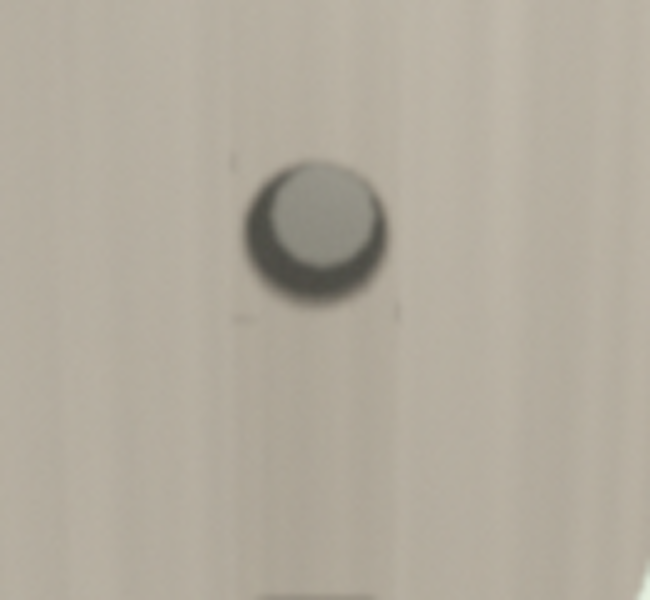

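The pin disc, centred at (314.6,173.4), now lies almost wholly inside the hole, centred at (313.4,176.4). I'll make the small correction and feel down gently.

```bash
python3 - <<'E'
from m import *
w=np.load("pics/w5.npy",allow_pickle=True).item()
e=(world(w,(314.6,173.4),.043)-world(w,(313.4,176.4),.0522))[:2]
du,dv=e@U,e@V;print("du dv",du,dv)
u,v,z=tuv();u+=du;v+=dv
go(u,v,.0572,rate=.03)
print(go(u,v,.0435,rate=.015,contact_N=3.5),tuv(),current_force(),current_torque())
w=capture("wrist");np.save("pics/w6.npy",w,allow_pickle=True);cv2.imwrite("pics/w6.png",w["image"])
print(current_clock())
E
```

```text
du dv 0.0005302182909262611 -0.00010906943704272178
True (np.float64(0.4618259652155754), np.float64(-0.30287111299948133), np.float64(0.044883844532925626)) [-0.37732851  0.83708252  5.87627689] [-0.1663869   0.0647332   0.05727637]
14.0917
```

The contact height puts the underside at about 34.9 mm, which is ledge height. I'll let go, retreat and check.

```bash
python3 - <<'E'
from m import *
move_gripper(.04);print(current_force())
u,v,z=tuv();go(u,v,.12,rate=.12);go(u-.03,v,.33,rate=.25)
w=capture("wrist");np.save("pics/w7.npy",w,allow_pickle=True)
P=cloud(w,np.add.outer(np.arange(480)<330,np.zeros(640,bool)))
a=P[:,:2]@U-.4618;b=P[:,:2]@V+.3029
s=(abs(a)<.066)&(abs(b)<.087)&((abs(a)>.015)|(abs(b)>.035))&(P[:,2]<.06)&(P[:,2]>.03)
A=np.c_[a[s],b[s],np.ones(s.sum())];k=np.linalg.lstsq(A,P[s,2],rcond=None)[0];print("plane slope x,y, z",k,s.sum())
c=capture("side")
big=cv2.resize(c["image"][140:260,350:480],(480,443),interpolation=cv2.INTER_CUBIC)
cv2.imwrite("pics/fin.png",np.hstack([big,cv2.resize(w["image"][60:340,220:460],(320,443))]))
print(current_clock())
E
```

```text
[-0.18801651  0.17322022  0.73133374]
plane slope x,y, z [ 0.001272   -0.00028615  0.03946914] 17018
16.6083
```

View pics/fin.png

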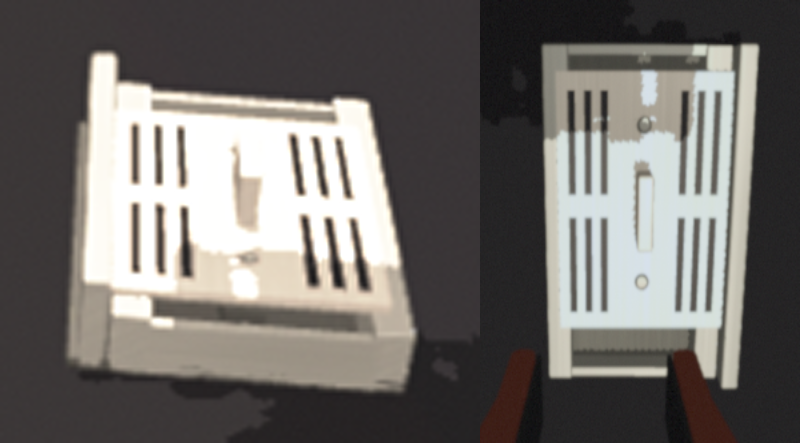

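The grate lies level: its top is at 39.5 mm against an ideal 40, and the slope is at most 0.0013. Both pins stand in their holes, at (645,124) and (641,282). I'm handing the job in.

```bash
python3 -c "
from bench import *
close_job()"
```

```text
the job is handed in; nothing more can be done
```

The grate is back on the tray, lying flush over both locating pins, and the job is handed in at about 17 s of the 72 s allowed.

- **Fitting:** I picked the aluminium grate up by its grip and lined it up by looking at a pin through its far hole. It then went down under a force-limited move until it touched the ledges, and I let go.
- **First try:** The first lowering stopped on top of the back rail, with a force change of about 13 N. I lifted it and moved it about 2 mm in each direction; the second try went home.
- **Last checks:**
  - The underside was at about 34.9 mm when it touched, against 35 mm for the ledges; the final contact changed the force by about 8 N.
  - After release, the plate's top measured 39.5 mm against an ideal 40, within camera accuracy. It was level to within 0.2 mm across its width.
  - Both pins show in their holes, and the gripper was well clear.
- **Disagreement:** The top and wrist cameras differed by 3–4 mm on where the pins were. I settled this with the view through the hole.
- **Not re-measured:** I did not check the mug, creamer, jar and brown look-alike again at the end, but the arm never went near them.

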